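Dispense one tissue cassette and slide it onto the request card

ROBOT

A 6-joint arm with a two-finger parallel gripper is mounted at the origin on the work surface. World frame = base frame: x ahead of the robot, y to its left, z up, the work surface at z = 0. Lengths are in mm, angles in rad, forces in N, time in s.
With the tool pointing down it reaches from about 350 to 975 mm from the base axis. Payload 7.1 kg.
Tool frame: the origin (TCP) lies on the front face of the gripper's body, between the roots of the fingers; the fingertips stand 80 mm ahead of it and the grasp point (between the pads) lies 61 mm ahead of it (env.tips_ahead is the distance from the TCP to the fingertips, in mm); z points along the fingers, y is the line along which they close (so a half turn about z gives the same grasp; the last joint's range is limited). The gripper opens to 88 mm and grips with 3 to 60 N. Pads are 20 mm wide; open, the fingers measure 115 mm over their backs; the gripper's body (75 mm by 178 mm) begins 61 mm behind the grasp point.
Start: joints at [-1.262, 0.423, 1.63, -0, 1.089, -0.019], TCP at [201.243, -591.698, 302.675] pointing down, gripper open.
Joint ranges: [-3, 3], [-0.9, 2.11], [0.09, 2.58], [-1.31, 4.45], [0.11, 2.69], [-2.54, 2.54]. Speed limits (rad/s): [2.39, 2.39, 3.01, 3.14, 3.14, 3.14].

INTERFACE

Orientations are given as a unit quaternion [x, y, z, w].
In Python, from station import env, set_gripper, viewer, workorder gives the robot as it stands. Calls block until the motion is done:
- env.reach(position, orientation): joint-space move of the TCP to a pose.
- env.move_l(position, rot=None, rate=150, f_stop=None): straight line of the TCP; rot=None keeps the orientation; rate is the mean speed in mm/s. With f_stop (N) it stops when the force on the tool has changed by that much, and returns True; else False.
- env.move_joints(angles): joint-space move.
- set_gripper(opening): finger opening in mm; the grip force is fixed at half the most; returns when the fingers have stopped.
- env.hold(seconds).
- env.ik(position, orientation): joint angles nearest the present ones, or None.
- env.read_state(): the state.
- viewer.camera(name): name is "scene" or "side" or "wrist"; returns the picture (480x640x3 uint8, blue, green, red); there is no depth.
- viewer.camera_params(name): a dict with "fx", "fy", "cx", "cy" (pixels), "pose" (4x4, takes a point from camera to world coordinates); the wrist camera has in their place "tool_from_camera" (4x4, takes a point from camera to tool coordinates, whose origin is the TCP and whose axes are the flange's). Camera axes: x right, y up, looking along -z (the intrinsics and any distortion apply to the point x, -y, -z); pixel columns grow to the right and rows downward; lengths in mm; the calibration is good to about 2 mm. A picture is of the moment at which its call begins: read the wrist's pose just before it. camera_params takes no time and is no camera call.
A pose or a line that the arm cannot do raises env.IKError and nothing moves.
- workorder.sign_off(): hands the job in; it is judged then, once.
The state is a dict: "time_s": time; "qpos": joint angles; "dq": joint speeds; "tau": joint torques, N m; "tool_pos": TCP position; "orientation": TCP orientation; "force": force on the tool from outside, world axes, zero at the start; "wrist_torque": the same for the moment, N m; "width": finger opening in mm; "grip_force": force on a finger pad.
Only numpy, scipy, OpenCV 4.12 (cv2) and the standard library are available. Lean on these libraries where they do the work, as an engineer would, in place of code of your own. Each camera call takes 0.05 s, during which the arm holds its last target. There are 200 camera calls.

TASK

Press the cassette dispenser's plunger knob fully home once and let it spring back out, so that a single cassette slides down the chute onto the bench. Then push that cassette along the bench, without picking it up, until it lies flat and wholly on the paper request card, and leave everything else on the bench where it is.

Things in the scene. Friction and masses are not known exactly. Their poses are not given: they have to be found in the camera images.
- dispenser: cassette dispenser fixed to the bench. Origin on the bench under the middle of its upright steel magazine (37 x 49 mm, top 225 mm up, open); z up, x the delivery direction. Grey base plate x -101 to +49, y +-48 mm, 12 mm high; white housing x -75 to -18, y +-28 mm, 87 mm high. A plunger knob sticks out on the -x side, a steel chute slopes down on the +x side
- chute_foot (a point): middle of the chute's lower edge, on the bench, at x = 102 mm of the dispenser; the chute is 49 mm wide, starts at x = 18 mm, 60 mm high, and has low side cheeks only as far as x = 78 mm; from there it is a thin open foot, under 6 mm high and 2 mm at its edge
- knob_face (a point): middle of the flat outer face of the plunger's black round palm knob (36 mm diameter, 13 mm thick, on a 12 mm rod); 72 mm above the bench, at x = -126 mm of the dispenser when the plunger is out. It moves with the knob; the face looks along the dispenser's -x
- plunger (a joint): travel of the plunger: 0 = out (rest), 0.036 m = fully home. It is pressed level along the dispenser's +x, against a spring of 3 N at rest rising to about 7.5 N just before the stop, and springs back by itself when let go. Each full stroke pushes out the lowest cassette
- first_mid (a point): middle of the lowest cassette in the magazine, which one press delivers. Flat block, white plastic with slotted steel lid: 28 (its x) by 40 (its y) by 7 mm (z up), 12 g; axes as the dispenser's until delivered. It comes to rest on the bench beyond the chute, 105 to 140 mm from the dispenser's origin along x, maybe turned a little or leaning on the chute's foot. Friction on the bench about 0.6
- second_mid (a point): middle of the next cassette above it in the magazine, of the same size; it must stay in the magazine (it drops 7 mm after the press). Three more lie on top of it
- card: white paper request card with printed rules, taped flat on the bench, 105 mm (its x) by 148 mm (its y), paper thin. Origin at its middle; z up
- pot: small specimen pot with a screw cap, 32 mm diameter, 42 mm high, standing on the card in the frame printed at the card's +y end. Origin at the centre of its underside
- jar: large specimen jar with a screw cap, 64 mm diameter, 78 mm high, beyond the card. Origin at the centre of its underside
- forceps: steel forceps lying on the bench, 132 mm long (its x), 4 mm thick. Origin near the middle
- cup: open steel cup, 68 mm diameter, 42 mm high, beyond the dispenser. Origin at the centre of its underside
- dish: closed petri dish, 90 mm diameter, 14 mm high. Origin at the centre of its underside
- timer: white laboratory timer lying on its back, 62 x 70 x 18 mm. Origin at the centre of its underside
- ruler: steel ruler lying on the bench, 155 mm long (its y), 24 mm wide, 4 mm thick. Origin at the centre of its underside
Mind the look-alikes: they are no part of the job. Leave any blue or yellow look-alike of the dispenser alone.

How it is judged (in metres and radians):
On the way, in this order (a step that is already met when the one before it is completed fails the run):
1. the plunger is pressed fully home (value of joint plunger above 0.032 m), for 0.02 s.
2. the plunger has sprung back out and the cassette has left the chute's slope for the bench (value of joint plunger below 0.004 m and x of first_mid in the frame of dispenser above 0.08 m and height (world z) of first_mid below 0.012 m), for 0.2 s.
At the end, for the whole second after the job is handed in: The delivered cassette lies at rest, flat (within 0.1 rad) and right side up on the card: its middle at least 14 mm inside every edge of the card. The plunger is back out (within 4 mm) and the second cassette is still in the magazine (middle within 8 mm of the magazine's axis) (x of first_mid in the frame of card between -0.0385 and 0.0385 m and y of first_mid in the frame of card between -0.06 and 0.06 m and height (world z) of first_mid below 0.006 m and angle between first_mid's own z axis and vertical below 0.1 rad and linear speed of cassette0 below 0.02 m/s and value of joint plunger below 0.004 m and horizontal distance between second_mid and dispenser below 0.008 m); the robot touches nothing.
It fails at once if a second cassette is delivered (horizontal distance between second_mid and dispenser above 0.02 m).
It fails at once if the delivered cassette is lifted off the bench (its middle more than 15 mm up once it is clear of the dispenser) (height (world z) of first_mid above 0.015 m and (x of first_mid in the frame of dispenser above 0.105 m or y of first_mid in the frame of dispenser above 0.04 m or y of first_mid in the frame of dispenser below -0.04 m)).
It fails at once if the small pot is pushed away or lifted (more than 10 mm) (distance of pot from where it was at the start of the episode above 0.01 m).
It fails at once if another thing on the bench is moved by more than 15 mm (distance of any of jar, cup, forceps, dish, timer, ruler from where it was at the start of the episode above 0.015 m).
It also fails if it takes over 69 s, if anything falls off the work surface, if the arm or the gripper's body presses on something with over 40 N, if the wrist force passes 120 N, or if a joint passes its speed limit or range.

## Working session

There is one attempt and no reset: what is moved stays moved. The work goes in short steps, each a Python script; the robot and the scene stay as the last script left them, time stands still between calls to the robot, and variables do not carry over. Pictures are saved under pics/ and viewed, at most 10 in all, crops included, and the job is handed in when it is done.

```bash
ls; mkdir -p pics
python3 - <<'E'
from station import env, set_gripper, viewer, workorder
import cv2, numpy as np
for n in ("scene","side"):
    cv2.imwrite(f"pics/{n}0.png", viewer.camera(n)); p=viewer.camera_params(n); print(n,{k:(np.round(v,3).tolist()) for k,v in p.items()})
print({k:np.round(v,3).tolist() for k,v in viewer.camera_params("wrist").items()})
print(env.read_state())
E
```

```text
pics
scene {'fx': 590.531, 'fy': 590.531, 'cx': 323.755, 'cy': 246.35, 'pose': [[-0.379, -0.707, 0.597, 1201.106], [0.925, -0.297, 0.235, 350.146], [0.011, 0.642, 0.767, 945.823], [0.0, 0.0, 0.0, 1.0]]}
side {'fx': 554.386, 'fy': 554.386, 'cx': 321.3, 'cy': 234.039, 'pose': [[-0.717, 0.507, -0.479, 11.692], [-0.697, -0.531, 0.482, 564.358], [-0.01, 0.679, 0.734, 791.05], [0.0, 0.0, 0.0, 1.0]]}
{'fx': 432.022, 'fy': 432.022, 'cx': 317.927, 'cy': 242.732, 'tool_from_camera': [[0.0, 0.958, 0.287, 80.107], [1.0, 0.0, -0.001, 0.083], [-0.001, 0.287, -0.958, -83.029], [0.0, 0.0, 0.0, 1.0]]}
{'time_s': 0.1, 'qpos': array([-1.26201168e+00,  4.23769654e-01,  1.63059113e+00, -2.95272315e-05,
        1.08860085e+00, -1.89980569e-02]), 'dq': array([-0.00024769, -0.00153336, -0.00206995,  0.00124081,  0.00014737,
        0.00076887]), 'tau': array([-5.86587357e-04, -5.45611024e+01, -2.74324358e+01,  6.45150407e-02,
        1.87669991e-02, -2.02321070e-05]), 'tool_pos': array([ 201.11834383, -591.35108547,  301.98490759]), 'orientation': array([ 9.86598497e-01,  1.63165366e-01, -1.11769673e-04, -6.75427948e-04]), 'force': array([ 0.18852827, -0.19218232,  0.1695161 ]), 'wrist_torque': array([0.00726072, 0.00643478, 0.02964039]), 'grip_force': 0.0, 'width': 87.95505171837897}
```

View pics/scene0.png

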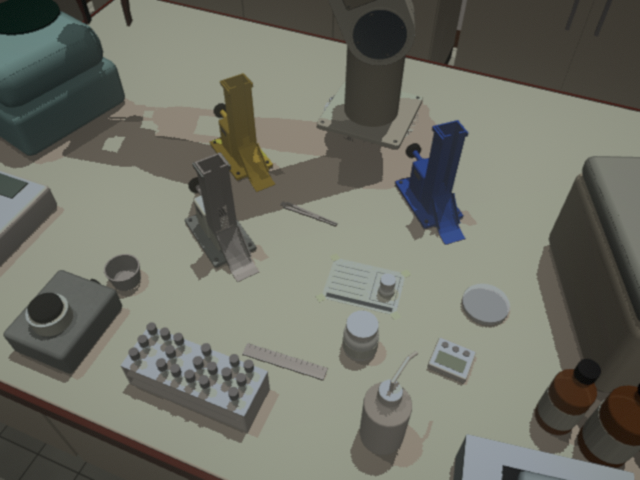

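View pics/side0.png

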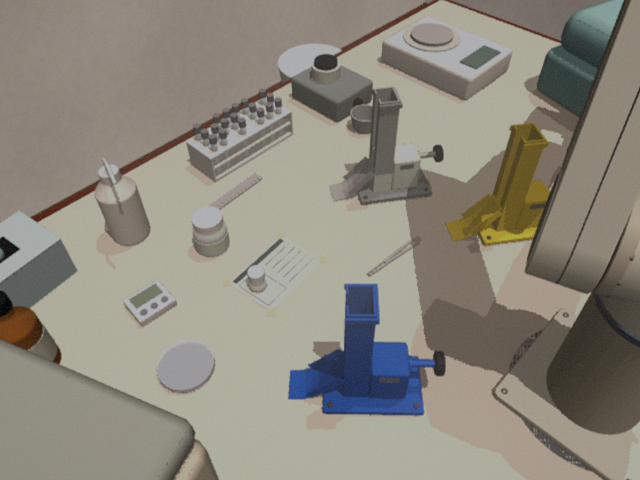

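The grey/white-and-steel dispenser is at scene (215,215) and side (390,150). The yellow one, scene (240,130), and the blue one, scene (440,185), are look-alikes. The card is at scene (365,285) with the pot at (388,285). I'll make one enlarged composite crop to confirm this and refine the pixels.

```bash
cat > h.py <<'E'
import numpy as np, cv2
from station import env, set_gripper, viewer, workorder
def ray(n,px):
    p=viewer.camera_params(n); P=np.array(p["pose"])
    if True:
        d=P[:3,:3]@np.array([(px[0]-p["cx"])/p["fx"],-(px[1]-p["cy"])/p["fy"],-1.]); return P[:3,3],d/np.linalg.norm(d)
def plane(n,px,z):
    o,d=ray(n,px); return o+d*(z-o[2])/d[2]
def tri(a,b):
    o1,d1=ray("scene",a); o2,d2=ray("side",b)
    s=np.linalg.lstsq(np.c_[d1,-d2],o2-o1,rcond=None)[0]
    p,q=o1+s[0]*d1,o2+s[1]*d2; return (p+q)/2,np.linalg.norm(p-q)
E
python3 - <<'E'
from h import *
np.set_printoptions(precision=1,suppress=True)
print("knob",tri((195,185),(437,153)),"magtop",tri((211,163),(386,97)))
print("foot scene",plane("scene",(233,277),2),plane("scene",(257,270),2),"side",plane("side",(333,190),2))
for c in [(335,262),(405,276),(398,309),(326,296)]: print("card sc",plane("scene",c,0))
for c in [(283,238),(319,262),(272,306),(234,278)]: print("card si",plane("side",c,0))
print("pot cap",tri((388,279),(256,270)))
a=cv2.imread("pics/scene0.png")[145:285,165:305]; b=cv2.imread("pics/side0.png")[80:220,320:460]
cv2.imwrite("pics/c1.png",cv2.resize(cv2.convertScaleAbs(np.hstack([a,b]),alpha=1.5),(800,400),interpolation=cv2.INTER_CUBIC))
E
```

```text
knob (array([ 468. , -233.5,   70.2]), np.float64(0.8022918000951011)) magtop (array([ 534.5, -134.1,  221.4]), np.float64(0.8512371890656127))
foot scene [610.  -76.1   2. ] [575.7 -39.9   2. ] side [596.2 -61.    2. ]
card sc [494.4  96.9   0. ]
card sc [473.3 239.8   0. ]
card sc [554.7 250.9   0. ]
card sc [579.9 111.8  -0. ]
card si [574.  103.3   0. ]
card si [481.4  98.4   0. ]
card si [470.9 226.    0. ]
card si [566.5 232.1   0. ]
pot cap (array([523.5, 214.2,  41.3]), np.float64(5.0252794492276776))
```

View pics/c1.png

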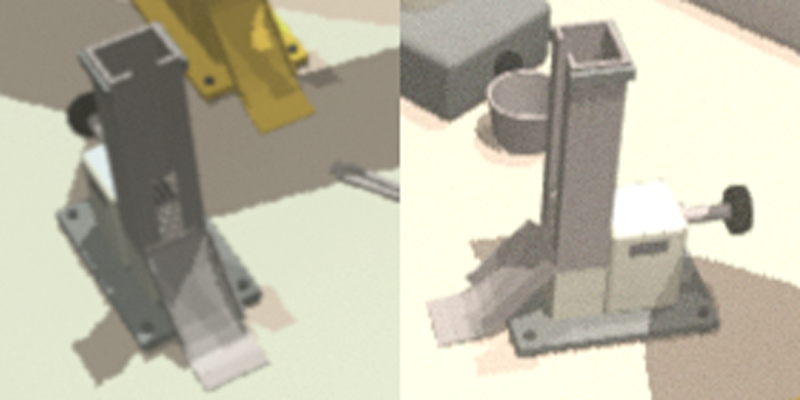

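The crop confirms it: grey base, white housing, steel magazine, black knob at side (437,153). The knob-to-magazine distance of 119.6 mm matches the expected 119.5, and the heights of 70 and 221 mm match too. Next I check clearances and IK, then press.

```bash
cat >> h.py <<'E'
from scipy.spatial.transform import Rotation as R
O=np.array([534.,-134.]); A=np.deg2rad(55.2); D=np.array([np.cos(A),np.sin(A)]); N=np.array([-D[1],D[0]])
def disp(x,y,z): return np.r_[O+x*D+y*N,z]
def down(ang):  # tool z down, tool x at world angle ang
    x=np.array([np.cos(ang),np.sin(ang),0]); z=np.array([0,0,-1.]); return R.from_matrix(np.c_[x,np.cross(z,x),z]).as_quat()
E
python3 - <<'E'
from h import *
np.set_printoptions(precision=2,suppress=True)
print("yellow top",tri((238,80),(526,132))[0],"blue top",tri((450,128),(362,296))[0])
print("forceps",plane("scene",(283,205),2),plane("scene",(336,223),2),plane("side",(370,273),2),plane("side",(420,239),2))
print("jar",tri((362,325),(208,218)), "ruler",plane("scene",(246,352),2),plane("scene",(326,370),2))
for q in (A+np.pi,A-np.pi,A):
  for x in (-175,-98): 
    for z in (300,138): print(q,x,z,env.ik(disp(x,0,z),down(q)))
E
```

```text
yellow top [ 294.24 -204.83  227.5 ] blue top [269.69 237.15 225.21]
forceps [390.77 -67.75   2.  ] [395.24  60.01   2.  ] [394.98  54.09   2.  ] [380.31 -75.48   2.  ]
jar (array([658.42, 208.19,  71.14]), np.float64(4.982605044208322)) ruler [751.46  25.21   2.  ] [729.31 172.51   2.  ]
4.1050144006906635 -175 300 None
4.1050144006906635 -175 138 None
4.1050144006906635 -98 300 None
4.1050144006906635 -98 138 None
-2.178170906488923 -175 300 None
-2.178170906488923 -175 138 None
-2.178170906488923 -98 300 None
-2.178170906488923 -98 138 None
0.9634217471008699 -175 300 [-0.59  0.27  1.87 -0.    1.    0.02]
0.9634217471008699 -175 138 [-0.59  0.52  1.96 -0.    0.65  0.02]
0.9634217471008699 -98 300 [-0.44  0.28  1.85 -0.    1.01  0.16]
0.9634217471008699 -98 138 [-0.44  0.53  1.94 -0.    0.66  0.16]
```

Run:
```python
from h import *
np.set_printoptions(precision=2,suppress=True)
q=down(A+np.pi/2); b=57.5
for x in (-126-b-25,-88-b):
    for z in (300,145): print(env.ik(disp(x,0,z),q))
x=-126-b-25
env.reach(disp(x,0,300),q); env.move_l(disp(x,0,145),rate=120,f_stop=8)
s=env.read_state(); print(s["tool_pos"],s["force"],s["time_s"],s["width"])
a=viewer.camera("side"); b_=viewer.camera("scene"); 
cv2.imwrite("pics/s2.png",cv2.convertScaleAbs(np.hstack([cv2.resize(a[20:320,280:640],(400,333)),cv2.resize(b_[30:330,80:440],(400,333))]),alpha=1.4))
```

```text
[-0.66  0.27  1.87 -0.    1.   -1.62]
[-0.66  0.51  1.96 -0.    0.67 -1.62]
[-0.54  0.27  1.87 -0.    1.   -1.5 ]
[-0.54  0.51  1.96 -0.    0.67 -1.5 ]
[ 415.33 -305.47  145.6 ] [-0.65 -0.49  0.12] 2.9667 87.8357769072466
```

View pics/s2.png

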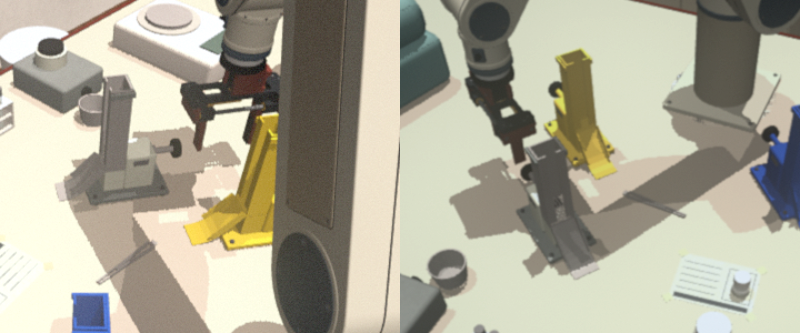

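The side crop shows the leading finger at (198,140), level with the knob at (176,148) and clear of the yellow look-alike. Press now.

Run:
```python
from h import *
np.set_printoptions(precision=2,suppress=True)
x0=-126-57.5
def rep(t):
    s=env.read_state(); p=s["tool_pos"][:2]-O; print(t,p@D,p@N,s["tool_pos"][2],"F",s["force"][:2]@D,s["force"][:2]@N,"w",s["width"],s["time_s"])
print(env.move_l(disp(x0+10,0,145),rate=40,f_stop=2)); rep("touch")
print(env.move_l(disp(x0+48,0,145),rate=40,f_stop=18)); rep("home")
env.hold(0.15); rep("held")
env.move_l(disp(x0-30,0,145),rate=120); rep("back"); env.hold(0.4)
for n in ("scene","side"): cv2.imwrite(f"pics/{n}3.png",viewer.camera(n))
a=cv2.imread("pics/scene3.png")[145:305,165:325]; b=cv2.imread("pics/side3.png")[80:240,300:460]
cv2.imwrite("pics/c3.png",cv2.resize(cv2.convertScaleAbs(np.hstack([a,b]),alpha=1.4),(800,400),interpolation=cv2.INTER_CUBIC))
```

```text
True
touch -175.8673255665011 -0.014619388030635888 144.86851978663043 F -1.8436759994984486 -0.8186527812322147 w 87.63218104183412 3.8333
True
home -141.1341289758351 -0.39490302760569 144.8846428198886 F -7.353956145961517 -0.28961383429635484 w 87.53087429516201 4.6833
held -141.31543602343686 -0.3605027107537528 144.85725358394117 F -6.972073083872901 -0.3661097271625685 w 87.7820086678673 4.8333
back -213.0511241198895 0.15438816297947797 144.853952517904 F -0.6236563582818878 0.0513920426754722 w 88.19539015785168 5.5833
```

View pics/c3.png

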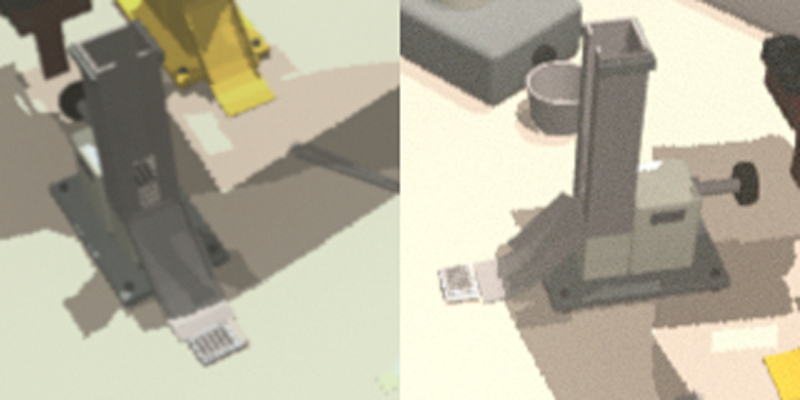

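The press worked. The knob is back out (crop (745,184)) and one cassette lies at the chute's foot edge, about scene (253,281) and side (324,193). I'll go over the magazine with clearance and take a wrist look.

```bash
cat >> h.py <<'E'
def wray(px,st):
    p=viewer.camera_params("wrist"); T=np.array(p["tool_from_camera"]); W=R.from_quat(st["orientation"]).as_matrix()
    d=W@T[:3,:3]@np.array([(px[0]-p["cx"])/p["fx"],-(px[1]-p["cy"])/p["fy"],-1.]); o=W@T[:3,3]+st["tool_pos"]; return o,d
def wplane(px,st,z):
    o,d=wray(px,st); return o+d*(z-o[2])/d[2]
def look(name):
    import pickle; st=env.read_state(); im=viewer.camera("wrist"); cv2.imwrite(f"pics/{name}.png",im); pickle.dump(st,open(f"pics/{name}.pkl","wb")); return st,im
E
python3 - <<'E'
from h import *
np.set_printoptions(precision=1,suppress=True)
a,b=plane("scene",(252.6,281.4),7),plane("side",(323.6,193.2),7)
for p in(a,b): print(p,(p[:2]-O)@D,(p[:2]-O)@N)
p=env.read_state()["tool_pos"]; env.move_l([p[0],p[1],380],rate=250)
env.reach(disp(125,0,380),down(A)); env.move_l(disp(130,0,180),rate=200)
look("w4"); print(env.read_state()["time_s"])
E
```

```text
[607.9 -33.2   7. ] 124.94333092061802 -3.09960069989687
[599.9 -36.5   7. ] 117.66070185998079 1.5149861755024634
10.25
```

View pics/w4.png

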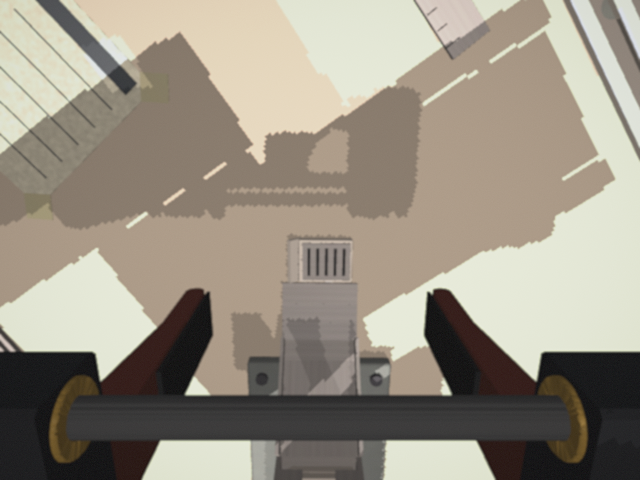

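Run:
```python
from h import *; import pickle
np.set_printoptions(precision=1,suppress=True)
st=pickle.load(open("pics/w4.pkl","rb"))
for px in [(289,237),(352,237),(352,283),(289,283),(320.5,260)]:
    p=wplane(px,st,7); print(p[:2],(p[:2]-O)@D,(p[:2]-O)@N)
for px in [(48,196),(142,88)]: print("card",wplane(px,st,0))
print([wplane(px,st,0) for px in ((281,283),(357,283))])
```

```text
[599.  -12.4] 136.95178670501784 15.995308739789884
[631.  -34.7] 136.9266685626945 -22.993483768352185
[614.1 -60.2] 106.36139796748502 -23.68298085879796
[581.1 -37.2] 106.39806493961493 16.58068221517596
[606.5 -35.9] 121.90527177311861 -3.5212780561426023
card [490.8  92.5   0. ]
card [580.3 106.9   0. ]
[array([574.8, -36.2,   0. ]), array([615.7, -64.7,   0. ])]
```

The cassette is flat and square to the dispenser at (606,-36), 122 mm along x. The measured 39 x 30 mm fits, and the card corners agree with the first estimate to within about 1 cm. I'll cage it loosely between the fingers, slide it sideways off the chute line, turn it and check.

Run:
```python
from h import *
np.set_printoptions(precision=1,suppress=True)
env.move_l(disp(123.5,-3.5,83),rate=80,f_stop=8); print(env.read_state()["tool_pos"])
set_gripper(46); s=env.read_state(); print(s["width"],s["grip_force"],s["force"])
p=disp(123.5,-3.5,83); c=p.copy(); c[:2]+=70*N
print(env.move_l(c,rate=50,f_stop=10))
for a in np.linspace(A,np.deg2rad(8),5)[1:]: env.move_l(c,down(a),rate=40) if False else env.reach(c,down(a))
env.hold(.2); s=env.read_state(); print(s["tool_pos"],s["force"],s["time_s"])
look("w5")
```

```text
[607.7 -34.6  83.6]
45.90920119635532 0.0 [ 1.  -0.2  0. ]
False
[549.9   5.4  83. ] [0.  0.5 0.6] 15.4333
```

View pics/w5.png

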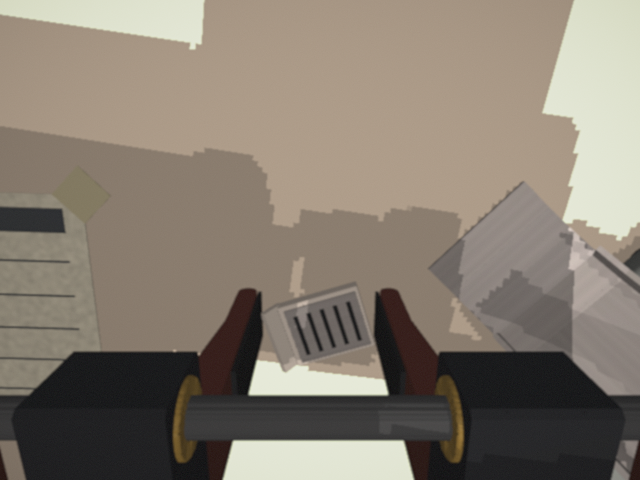

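The cassette is inside the cage at (318,327), turned about 15°, and the card edge runs from (82,195) to (100,370), left. Push it straight onto the card.

Run:
```python
from h import *; import pickle
np.set_printoptions(precision=1,suppress=True)
st=pickle.load(open("pics/w5.pkl","rb")); print([wplane(px,st,0)[:2] for px in((83,195),(100,370))], wplane((318,327),st,7))
print(env.move_l([528.2,141.8,83],rate=50,f_stop=10)); s=env.read_state(); print(s["tool_pos"],s["force"])
env.hold(.2); set_gripper(56); env.move_l([528.2,141.8,200],rate=100); look("w6"); print(env.read_state()["time_s"])
```

```text
[array([586.1, 102.8]), array([508.5,  96.3])] [546.5   4.9   7. ]
False
[528.2 141.7  83. ] [-0.2  0.8 -0.4]
20.3667
```

View pics/w6.png

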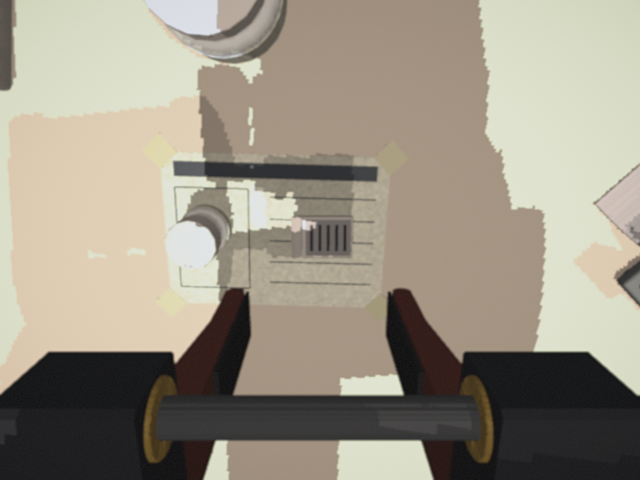

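The cassette lies flat and wholly on the card: cassette columns 293–353 and rows 219–257, card columns about 165–388 and rows 155–305. The pot is still in its printed frame.

Run:
```python
from h import *
env.hold(.3); print(workorder.sign_off())
```

```text
the job is handed in; nothing more can be done
None
```

I pressed the plunger home once and it sprang back. I pushed the single delivered cassette onto the card, where it lies flat and wholly inside the edges in the last wrist picture; I saw nothing else moved and handed the job in (no verdict was returned).

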